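# Open the ratchet vice and free the axle spacer

### The job

The end of the axle spacer has been deburred, so open the quick-action vice that holds it: press the release plate on top of the sliding jaw right down, keep it down, and push the jaw back along its rack until it meets the end stop. Then let the plate spring up and leave the spacer standing in the fixed jaw, without disturbing the pencil grinder, the marker and the bearing that lie beside the vice.

Things in the scene. Friction and masses are not known exactly. Their poses are not given: they have to be found in the camera images.
- vice: Quick-action machine vice, dark grey casting, bright steel, bolted to the bench: 265 mm long, 76 wide (124 over its lugs). Origin on the bench top under the middle of the base; x runs along it from the fixed jaw (x -135 to -100 mm, 60 mm high, upright V groove) to the end stop (x 116 to 130 mm, 34 mm high): +x is the way the sliding jaw opens. z up. Flat ways 20 mm high, toothed rack between them.
- jaw (a joint): Travel of the sliding jaw along the vice's +x: 0 = closed on the spacer, as it starts; 0.088 m = at the end stop. Rubs with 4 N, stays where left. A ratchet pawl stops it opening (not closing) while the release plate is up. Its front plate (72 mm wide, 15 thick, top 60 mm above the bench) faces the spacer; behind it is a 49 mm long well, open at both sides, with the release plate, then the bridge.
- release (a joint): Travel of the release plate straight down: 0 = up, 0.007 m = right down, at a stop. Its spring resists with 2.5 N at first, 6 N right down, and lifts the plate again when it is let go. Beyond 4.5 mm the pawl (which rises behind the bridge) is clear of the rack and the jaw can open; with less it catches.
- release_top (a point): Centre of the top of the release plate: flat bright steel thumb plate with fine ribs, 42 mm along the vice by 44 across, in the well of the sliding jaw; moves with it. 52 mm above the bench when up, 45 mm when right down. The front plate's back is 24 mm from here towards the vice's -x, the bridge's face 25 mm towards +x.
- push_ledge (a point): Middle of the face of the bridge, an upright wall 72 mm wide and 12 mm thick across the sliding jaw behind the release plate; the face reaches from 56 to 78 mm above the bench, this point is at 67 mm. A fingertip that stands on the plate and moves towards the vice's +x pushes the jaw back by this face.
- spacer_mid (a point): Centre of the axle spacer, a plain grey steel tube 25 mm in diameter and 62 mm tall, about 80 g, standing loose and upright on the ways between the V groove of the fixed jaw and the sliding jaw; its top is 82 mm above the bench.
- axle_spacer: The same axle spacer; origin at the centre of its underside, z along the tube (up).
- grinder_mid (a point): Centre of the pencil grinder, a slim air grinder 206 mm long and 21 mm thick, lying loose on the bench along the vice on the side nearer the robot. To be left alone.
- bearing_mid (a point): Centre of a wheel bearing, a flat ring 47 mm in diameter and 14 mm thick, lying loose on the bench beyond the vice. To be left alone.
- marker_mid (a point): Centre of a paint marker, 132 mm long and 15 mm thick, lying loose on the bench beyond the vice. To be left alone.

How it is judged:
By the outcome, as a careful person would: the job done as asked, in the order asked, and still so for the second after the job is handed in, with the robot touching nothing.
It also fails if it takes over 32 s, if anything falls off the work surface, if the arm or the gripper's body presses on something with over 40 N, if the wrist force passes 120 N, or if a joint passes its speed limit or range.

### The arm

A 6-joint arm with a two-finger parallel gripper is mounted at the origin on the work surface; the furniture and walls round the work are solid. World frame = base frame: x ahead of the robot, y to its left, z up, the work surface at z = 0. Lengths are in m, angles in rad, forces in N, time in s.
With the tool pointing down it reaches from about 0.375 to 0.975 m from the base axis. Payload 3.8 kg.
Tool frame: the origin (TCP) lies at the very end of the fingers, on their centre line; the grasp point (between the pads) lies 19 mm behind it (bot.grip_depth is the distance from the TCP to the grasp point, in m); z points along the fingers, y is the direction in which the jaws open and shut (so a half turn about z gives the same grasp; the last joint's range is limited). The gripper opens to 85 mm and grips with 20 to 120 N. Pads are 22 mm wide; open, the fingers measure 114 mm over their backs; the gripper's body (76 mm by 85 mm) begins 54 mm behind the grasp point. The pads swing forward as they close: fully open they stand 13 mm farther back than shut.
Start: joints at [1.175, 0.264, 1.604, -0, 1.274, -0.037], TCP at [0.237, 0.632, 0.231] pointing down, gripper open.
Joint ranges: [-2.63, 2.63], [-0.94, 2.18], [0.31, 2.57], [-1.31, 4.45], [0, 2.66], [-2.55, 2.55]. Speed limits (rad/s): [2.57, 2.57, 3.14, 3.14, 3.14, 3.14].

### API

Orientations are given as a rotation vector (axis times angle).
In Python, from workcell import bot, cams, job gives the robot as it stands.
- The arm moves only by the tool apply_moves, never from a script. Its argument "targets" is a list of rows, each an object of numbers: "dx", "dy", "dz": the shift along the tool's x, y, z in units of 30 mm (1.0 is 30 mm); "wx", "wy", "wz": the turn, a rotation vector about the tool's x, y, z in units of 6 degrees (1.0 is 6 degrees); "jaw": the opening, from 0 (shut) to 1 (fully open). In form: [{"dx": .., "dy": .., "dz": .., "wx": .., "wy": .., "wz": .., "jaw": ..}, ...]. A call has 1 to 5 rows; each row shifts and turns the commanded pose from where the row before left it, along the tool's axes as they then stand; what a row does not reach is not made up. A row lasts 1/10 s, in which the tool goes at most 50 mm and 8.59 degrees, less where a joint would pass 70% of its speed; a pose out of reach is approached as far as the arm can. A call is refused whole if a number of a shift passes 1 or a number of a turn 1, either way. A call with a gripper value outside its range is refused whole. The fingers move at their own pace and stop on an object; "newtons" is the grip in N (left out, the last holds). Time passes only in rows, so rows that do not move let the fingers close. It gives the time, the measured TCP pose, the force and the opening at its end, in the units of the state.
- bot.read_state(): the state, without advancing time (a new reading comes with each control period).
- cams.read_camera(name): name is "side" or "top" or "wrist"; returns a dict with "color" (480x640x3 uint8, red, green, blue), "range_z" (480x640 float32, m along the optical axis (not along the pixel's ray), 0 where there is no reading), "fx", "fy", "cx", "cy" (pixels), "eye" and "rotation" of the camera in the world; the wrist camera has in their place "T_tool_cam" (4x4, takes a point from camera to tool coordinates, whose origin is the TCP and whose axes are the flange's). Camera axes: x right, y down, z forward; pixel columns grow to the right and rows downward; lengths in m; the calibration is good to about 2 mm. A picture is of the moment at which its call begins: read the wrist's pose just before it.
- job.finish_job(): hands the job in, once; it reports no verdict.
The state is a dict: "time": time; "q": joint angles; "joint_vel": joint speeds; "joint_torque": joint torques, N m; "tool_pos": TCP position; "tcp_rot": TCP orientation; "wrist_force": force on the tool from outside, world axes, zero at the start; "torque": the same for the moment, N m; "width": opening from 0.0 (shut) to 1.0 (fully open).
Only numpy, scipy, OpenCV 4.12 (cv2) and the standard library are available. Lean on these libraries where they do the work, as an engineer would, in place of code of your own. Each camera call takes 0.05 s, during which the arm holds its last target.

## Working session

There is one attempt and no reset: what is moved stays moved. The work goes in short steps, Python scripts to look and compute and a tool call to move; the robot and the scene stay as the last step left them, time stands still between calls to the robot, and variables do not carry over. Pictures are saved under pics/ and viewed, and the job is handed in when it is done.

Besides the shell and the picture viewer there is one more tool, called as name(argument=value, ...) on one line, values as JSON. apply_moves: Moves the arm, as the interface text tells. Its arguments: {"type":"object","properties":{"targets":{"type":"array"},"newtons":{"type":"number"}},"required":["targets"]}

```bash
ls; mkdir -p pics
python3 - <<'E'
from workcell import bot,cams,job
import cv2,numpy as np
print(bot.read_state())
for n in ["side","top","wrist"]:
    c=cams.read_camera(n)
    cv2.imwrite(f"pics/{n}0.png",c["color"][:,:,::-1]); np.save(f"pics/{n}0_z.npy",c["range_z"])
    print(n,{k:v for k,v in c.items() if k not in("color","range_z")})
E
```

```text
pics
{'time': 0.0, 'q': array([ 1.17507716e+00,  2.64770118e-01,  1.60535229e+00, -1.70567118e-05,
        1.27370792e+00, -3.69018535e-02]), 'joint_vel': array([-0.00058924,  0.00077292,  0.00119584, -0.00102864, -0.00045769,
       -0.00032311]), 'joint_torque': array([ 1.42747816e-03, -5.15112054e+01, -3.67314148e+01,  1.14926029e-04,
        1.28049802e-02, -3.93861669e-06]), 'tool_pos': array([0.23676711, 0.63134043, 0.22996232]), 'tcp_rot': array([-0.56051921, -3.09071083,  0.00343801]), 'wrist_force': array([-0.7077624 , -0.66037747, -0.26452674]), 'torque': array([-0.02005186,  0.00864288,  0.07706058]), 'width': 0.9976128524295992}
side {'fx': 527.4431531229825, 'fy': 527.4431531229825, 'cx': 314.7277181840777, 'cy': 240.5935810914123, 'eye': array([0.61110334, 0.76798373, 0.49170261]), 'rotation': array([-0.04462761, -2.69175997,  1.57003715])}
top {'fx': 493.09120492835933, 'fy': 493.09120492835933, 'cx': 317.2323661714849, 'cy': 241.3873605391211, 'eye': array([0.4964264 , 0.02610662, 0.92249468]), 'rotation': array([-2.1410296 ,  2.16531548, -0.10294614])}
wrist {'fx': 349.64552332302713, 'fy': 349.64552332302713, 'cx': 322.85689642923217, 'cy': 237.57598999258295, 'T_tool_cam': array([[-9.04114764e-04, -9.47377944e-01, -3.20115939e-01,
         8.20196999e-02],
       [ 9.99999591e-01, -8.50720339e-04, -3.06641116e-04,
        -3.82994232e-04],
       [ 1.81758890e-05, -3.20116086e-01,  9.47378325e-01,
        -1.43248149e-01],
       [ 0.00000000e+00,  0.00000000e+00,  0.00000000e+00,
         1.00000000e+00]])}
```

View pics/side0.png

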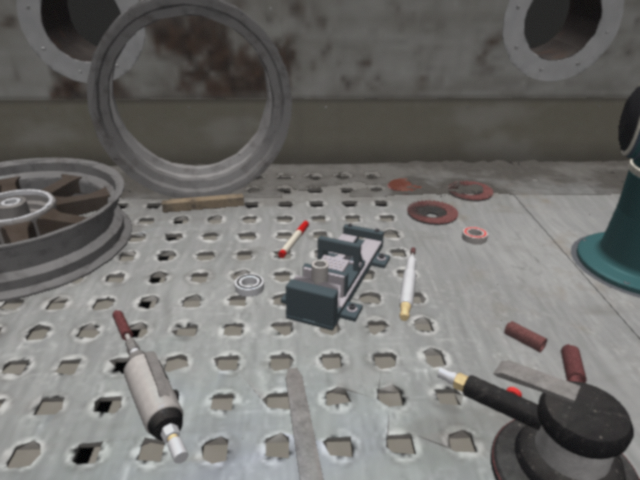

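View pics/top0.png

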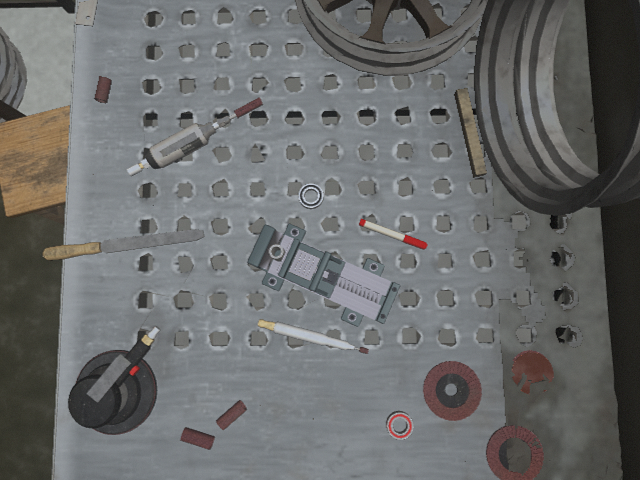

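View pics/wrist0.png

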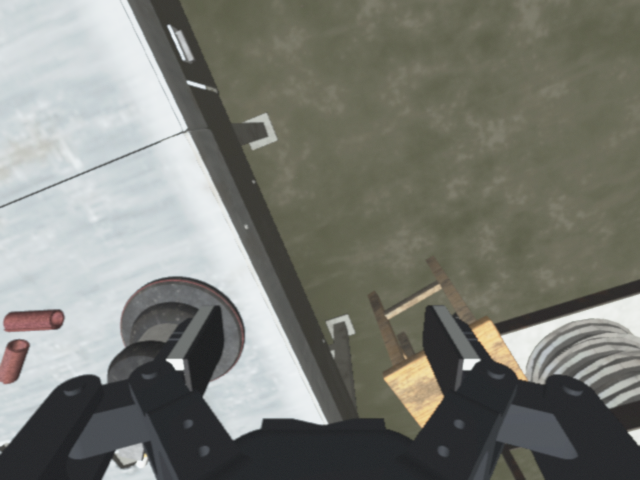

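The top view shows the vice from the fixed jaw at about (262,245) to the end stop at (388,302). The spacer is at (277,252) and the release plate at (305,264). The grinder lies at (312,338), the marker at (393,234) and the bearing at (311,196). The side view agrees, and the wrist camera looks off the bench. Next I'll measure from the top depth.

```bash
cat > h.py <<'E'
import numpy as np,cv2
from scipy.spatial.transform import Rotation as R
def cloud(c):
    z=c["range_z"];v,u=np.mgrid[0:480,0:640]
    P=np.stack([(u-c["cx"])/c["fx"]*z,(v-c["cy"])/c["fy"]*z,z],-1)
    return P@R.from_rotvec(c["rotation"]).as_matrix().T+c["eye"]
E
python3 - <<'E'
from workcell import bot,cams
from h import *
c=cams.read_camera("top");P=cloud(c)
print(R.from_rotvec(c["rotation"]).as_matrix().round(3))
Z=P[...,2]
for u,v in [(262,245),(277,252),(305,264),(290,258),(325,275),(350,285),(388,302),(312,338),(393,234),(311,187),(230,330)]:
    print(u,v,P[v,u].round(4))
im=c["color"][:,:,::-1]
cv2.imwrite("pics/topz.png",cv2.resize(im[210:340,235:415],None,fx=4.4,fy=4.4,interpolation=cv2.INTER_CUBIC))
np.savez("pics/top.npz",P=P,im=im)
h=np.clip(Z[210:340,235:415]/0.09,0,1)*255
cv2.imwrite("pics/toph.png",cv2.resize(cv2.applyColorMap(h.astype(np.uint8),2),None,fx=4.4,fy=4.4,interpolation=0))
# vice axis: rect of pts z>0.012
m=np.zeros(Z.shape,bool);m[215:330,240:405]=1
q=P[m&(Z>.026)&(Z<.09)][:,:2]
print(len(q),cv2.minAreaRect((q*1000).astype(np.float32)))
E
```

```text
[[-0.01  -0.993  0.115]
 [-1.     0.012  0.019]
 [-0.02  -0.114 -0.993]]
262 245 [0.5907 0.1396 0.0609]
277 252 [0.5829 0.1184 0.0084]
305 264 [0.5568 0.0644 0.0531]
290 258 [0.567  0.0902 0.0621]
325 275 [0.5374 0.0293 0.0454]
350 285 [ 0.5201 -0.0163  0.0125]
388 302 [ 0.4886 -0.0825  0.0331]
312 338 [0.4254 0.0542 0.0204]
393 234 [ 0.6125 -0.0966  0.0199]
311 187 [0.704  0.0537 0.0151]
230 330 [0.4398 0.2063 0.0013]
3733 ((500.405517578125, 49.439971923828125), (265.3480529785156, 163.0841827392578), 65.41363525390625)
```

```bash
true
```

```text
(no output)
```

View pics/topz.png

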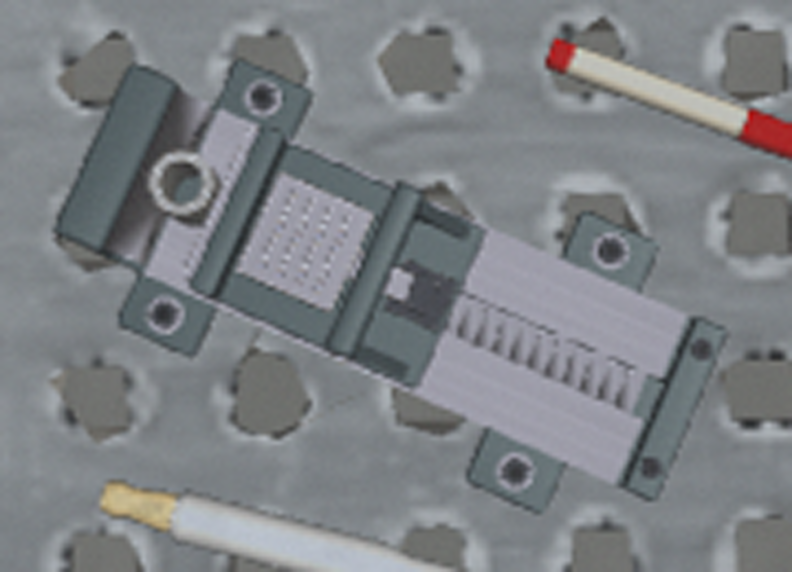

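View pics/toph.png

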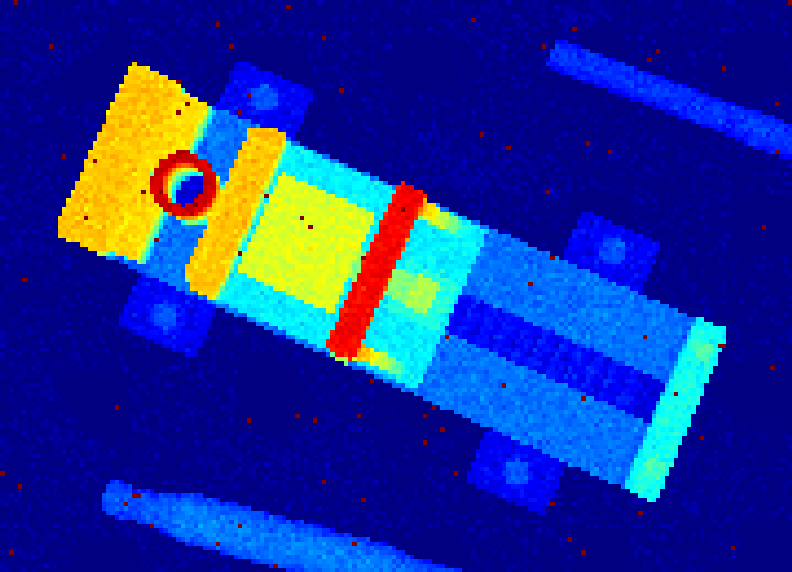

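The enlarged crop and height map show the fixed jaw, spacer ring, front plate, ribbed plate (about (305,240) in the crop), bridge (red, 78 mm high), rack and end stop clearly. I'll fit each of them by its height band.

```bash
cat > fit.py <<'E'
from h import *
def comp(P,lo,hi,box,k=3):
    Z=P[...,2];m=np.zeros(Z.shape,np.uint8);a,b,c,d=box
    m[b:d,a:c]=((Z>lo)&(Z<hi))[b:d,a:c]
    m=cv2.morphologyEx(m,cv2.MORPH_OPEN,np.ones((k,k),np.uint8))
    n,l,s,_=cv2.connectedComponentsWithStats(m);i=1+np.argmax(s[1:,4])
    return P[l==i]
E
python3 - <<'E'
from fit import *
P=np.load("pics/top.npz")["P"]
B=(240,215,405,330)
def show(n,q):
    r=cv2.minAreaRect((q[:,:2]*1000).astype(np.float32));print(n,len(q),np.round(r[0],1),np.round(r[1],1),round(r[2],2),"z",np.median(q[:,2]).round(4))
    return r
show("vice>15",comp(P,.012,.1,B));show("bridge",comp(P,.070,.086,(305,245,340,300),2))
show("stop",comp(P,.028,.04,(370,275,405,330),2))
fj=comp(P,.054,.066,(240,215,275,275),2);show("fixed",fj)
fp=comp(P,.056,.066,(275,230,302,282),2);show("front",fp)
rp=comp(P,.048,.0575,(287,245,322,285),3);show("plate",rp)
ways=comp(P,.015,.025,(325,250,395,325),3);show("ways",ways)
s=comp(P,.074,.09,(265,240,290,265),2);print("spacer",s.mean(0),len(s))
for n,b in [("grinder",(245,315,375,360)),("marker",(355,212,432,252)),("bearing",(295,180,328,210))]:
    show(n,comp(P,.008,.03,b,2))
E
```

```text
vice>15 5739 [540.2  31.2] [265.3  77.7] 65.45 z 0.0344
bridge 291 [536.3  37.2] [30.7 77. ] 83.84 z 0.0787
stop 324 [507.3 -43.2] [116.   78.7] 64.75 z 0.0349
fixed 706 [566.7  90.6] [175.1  75.8] 65.97 z 0.0607
front 352 [537.1  79.1] [118.2  62.1] 24.81 z 0.0609
plate 583 [555.9  66. ] [42.3 43.9] 65.54 z 0.0536
ways 796 [488.4 -25.1] [92.  28.9] 65.44 z 0.0214
spacer [0.57547936 0.11027194 0.08502317] 102
grinder 976 [455.4  58.6] [180.9  90. ] 82.42 z 0.0196
marker 517 [588.1 -48.2] [100.8 213.4] 25.69 z 0.0144
bearing 364 [603.1  50.6] [214.1  45.2] 1.02 z 0.0149
```

The vice rectangle comes out at 265.3 x 77.7 mm against the nominal 265 x 76, with its axis at 65.45°. The plate is 42.3 x 43.9 mm with its centre at (0.556, 0.066). Both agree with the given sizes. I'll travel over the vice with the jaws shut, then turn so the tool x axis lies along the vice.

apply_moves(targets=[{"dx":-0.4,"dy":-0.35,"jaw":0},{"dx":-0.83,"dy":-0.71,"jaw":0},{"dx":-0.83,"dy":-0.71,"jaw":0},{"dx":-0.83,"dy":-0.71,"jaw":0},{"dx":-0.83,"dy":-0.71,"jaw":0}], newtons=40)

```text
invalid input at $.targets[0]: expected keys dx, dy, dz, wx, wy, wz, jaw
```

apply_moves(targets=[{"dx":-0.83,"dy":-0.71,"jaw":0},{"dx":-0.83,"dy":-0.71,"jaw":0},{"dx":-0.83,"dy":-0.71,"jaw":0},{"dx":-0.83,"dy":-0.71,"jaw":0},{"dx":-0.83,"dy":-0.71,"jaw":0}])

```text
invalid input at $.targets[0]: expected keys dx, dy, dz, wx, wy, wz, jaw
```

apply_moves(targets=[{"dx":-0.83,"dy":-0.71,"jaw":0},{"dx":-0.83,"dy":-0.71,"jaw":0},{"dx":-0.83,"dy":-0.71,"jaw":0},{"dx":-0.83,"dy":-0.71,"jaw":0},{"dx":-0.83,"dy":-0.71,"jaw":0}])

```text
invalid input at $.targets[0]: expected keys dx, dy, dz, wx, wy, wz, jaw
```

All keys are required.

apply_moves(targets=[{"dx":-0.4,"dy":-0.35,"dz":0,"wx":0,"wy":0,"wz":0,"jaw":0},{"dx":-0.83,"dy":-0.71,"dz":0,"wx":0,"wy":0,"wz":0,"jaw":0},{"dx":-0.83,"dy":-0.71,"dz":0,"wx":0,"wy":0,"wz":0,"jaw":0},{"dx":-0.83,"dy":-0.71,"dz":0,"wx":0,"wy":0,"wz":0,"jaw":0},{"dx":-0.83,"dy":-0.71,"dz":0,"wx":0,"wy":0,"wz":0,"jaw":0}], newtons=40)

```text
time: 0.7
tool_pos: [0.3086, 0.5009, 0.2311]
tcp_rot: [0.56, 3.091, -0.001]
wrist_force: [0.4, -0.5, -0.5]
width: 0.143
```

apply_moves(targets=[{"dx":-0.83,"dy":-0.71,"dz":0,"wx":0,"wy":0,"wz":0,"jaw":0},{"dx":-0.83,"dy":-0.71,"dz":0,"wx":0,"wy":0,"wz":0,"jaw":0},{"dx":-0.83,"dy":-0.71,"dz":0,"wx":0,"wy":0,"wz":0,"jaw":0},{"dx":-0.83,"dy":-0.71,"dz":0,"wx":0,"wy":0,"wz":0,"jaw":0},{"dx":-0.83,"dy":-0.71,"dz":0,"wx":0,"wy":0,"wz":0,"jaw":0}])

```text
time: 1.2
tool_pos: [0.3875, 0.3575, 0.2313]
tcp_rot: [0.561, 3.091, -0.001]
wrist_force: [-0.7, -0.5, 0.7]
width: -0.002
```

apply_moves(targets=[{"dx":-0.83,"dy":-0.71,"dz":0,"wx":0,"wy":0,"wz":0,"jaw":0},{"dx":-0.83,"dy":-0.71,"dz":0,"wx":0,"wy":0,"wz":0,"jaw":0},{"dx":-0.83,"dy":-0.71,"dz":0,"wx":0,"wy":0,"wz":0,"jaw":0},{"dx":-0.83,"dy":-0.71,"dz":0,"wx":0,"wy":0,"wz":0,"jaw":0},{"dx":-0.83,"dy":-0.71,"dz":0,"wx":0,"wy":0,"wz":0,"jaw":0}])

```text
time: 1.7
tool_pos: [0.4663, 0.214, 0.2313]
tcp_rot: [0.561, 3.091, -0.001]
wrist_force: [0.3, -0.1, 0.6]
width: 0.0
```

apply_moves(targets=[{"dx":-0.83,"dy":-0.71,"dz":0,"wx":0,"wy":0,"wz":0,"jaw":0},{"dx":-0.83,"dy":-0.71,"dz":0,"wx":0,"wy":0,"wz":0,"jaw":0},{"dx":-0.83,"dy":-0.71,"dz":0,"wx":0,"wy":0,"wz":0,"jaw":0},{"dx":-0.83,"dy":-0.71,"dz":0,"wx":0,"wy":0,"wz":0,"jaw":0},{"dx":-0.83,"dy":-0.71,"dz":0,"wx":0,"wy":0,"wz":0,"jaw":0}])

```text
time: 2.2
tool_pos: [0.5452, 0.0707, 0.2313]
tcp_rot: [-0.561, -3.091, 0.001]
wrist_force: [0.7, -0.1, 0.2]
width: -0.003
```

apply_moves(targets=[{"dx":0,"dy":0,"dz":0,"wx":0,"wy":0,"wz":1,"jaw":0},{"dx":0,"dy":0,"dz":0,"wx":0,"wy":0,"wz":1,"jaw":0},{"dx":0,"dy":0,"dz":0,"wx":0,"wy":0,"wz":1,"jaw":0},{"dx":0,"dy":0,"dz":0,"wx":0,"wy":0,"wz":1,"jaw":0},{"dx":0,"dy":0,"dz":0,"wx":0,"wy":0,"wz":1,"jaw":0}])

```text
time: 2.7
tool_pos: [0.5447, 0.0719, 0.2312]
tcp_rot: [-1.348, -2.837, 0.001]
wrist_force: [-0.1, 0.7, 0.5]
width: 0.0
```

apply_moves(targets=[{"dx":0,"dy":0,"dz":0,"wx":0,"wy":0,"wz":1,"jaw":0},{"dx":0,"dy":0,"dz":0,"wx":0,"wy":0,"wz":1,"jaw":0},{"dx":0,"dy":0,"dz":0,"wx":0,"wy":0,"wz":1,"jaw":0},{"dx":0,"dy":0,"dz":0,"wx":0,"wy":0,"wz":1,"jaw":0},{"dx":0,"dy":0,"dz":0,"wx":0,"wy":0,"wz":1,"jaw":0}])

```text
time: 3.2
tool_pos: [0.5447, 0.072, 0.2312]
tcp_rot: [2.037, 2.392, -0.001]
wrist_force: [0.1, -0.1, 0.1]
width: 0.0
```

apply_moves(targets=[{"dx":0,"dy":0,"dz":0,"wx":0,"wy":0,"wz":1,"jaw":0},{"dx":0,"dy":0,"dz":0,"wx":0,"wy":0,"wz":1,"jaw":0},{"dx":0,"dy":0,"dz":0,"wx":0,"wy":0,"wz":1,"jaw":0},{"dx":0,"dy":0,"dz":0,"wx":0,"wy":0,"wz":1,"jaw":0},{"dx":0,"dy":0,"dz":0,"wx":0,"wy":0,"wz":0.7,"jaw":0}])

```text
time: 3.7
tool_pos: [0.5447, 0.072, 0.2312]
tcp_rot: [2.557, 1.824, -0.001]
wrist_force: [-0.1, -0.3, -0.9]
width: 0.0
```

```bash
cat > st.py <<'E'
from workcell import bot
from h import *
a=np.deg2rad(65.45);vx=-np.array([np.cos(a),np.sin(a),0]);vy=np.array([-vx[1],vx[0],0]);vz=np.array([0,0,1])
# vice x=vx ; vy = z cross x
O=np.array([.5392,.0289,0])
def st():
    s=bot.read_state();M=R.from_rotvec(s["tcp_rot"]).as_matrix();d=s["tool_pos"]-O
    V=np.stack([vx,vy,vz])
    print("t",s["time"],"vice mm",(V@d*1000).round(1),"F vice",(V@s["wrist_force"]).round(1),"w",round(s["width"],3))
    print("toolx,y,z in vice",(V@M).T.round(3).tolist(),"xang",np.degrees(np.arctan2(M[1,0],M[0,0])).round(2),"q",s["q"].round(3))
    return s,M
E
python3 - <<'E'
from st import *
from workcell import cams
st()
V=np.stack([vx,vy,vz]);print("plate",V@(np.array([.5559,.066,.052])-O))
c=cams.read_camera("wrist");cv2.imwrite("pics/w1.png",c["color"][:,:,::-1])
E
```

```text
t 3.7 vice mm [-41.5 -12.9 231.2] F vice [ 0.3 -0.  -0.9] w 0.0
toolx,y,z in vice [[-0.995, -0.097, -0.001], [-0.097, 0.995, -0.0], [0.001, -0.0, -1.0]] xang 71.01 q [ 0.086  0.027  1.874 -0.     1.241  0.418]
plate [-0.04068476 -0.00022427  0.052     ]
```

apply_moves(targets=[{"dx":0,"dy":0,"dz":0,"wx":0,"wy":0,"wz":0.93,"jaw":0},{"dx":-0.36,"dy":0.43,"dz":1,"wx":0,"wy":0,"wz":0,"jaw":0},{"dx":0,"dy":0,"dz":1,"wx":0,"wy":0,"wz":0,"jaw":0},{"dx":0,"dy":0,"dz":1,"wx":0,"wy":0,"wz":0,"jaw":0},{"dx":0,"dy":0,"dz":0,"wx":0,"wy":0,"wz":0,"jaw":0}])

```text
time: 4.25
tool_pos: [0.5482, 0.0568, 0.1364]
tcp_rot: [-2.635, -1.702, 0.014]
wrist_force: [-0.6, -1.2, -0.7]
width: -0.004
```

Run:
```python
from st import *
from workcell import cams
st()
for n in ("wrist","side","top"):
    c=cams.read_camera(n);im=c["color"][:,:,::-1]
    if n=="side": im=cv2.resize(im[180:350,240:420],None,fx=3.5,fy=3.5,interpolation=2)
    if n=="top": im=cv2.resize(im[200:340,235:415],None,fx=3.5,fy=3.5,interpolation=2)
    cv2.imwrite(f"pics/{n}2.png",im)
```

```text
t 4.25 vice mm [-29.1  -3.4 136.4] F vice [ 1.3 -0.  -0.7] w -0.004
toolx,y,z in vice [[-1.0, -0.004, -0.005], [-0.004, 1.0, -0.009], [0.005, -0.009, -1.0]] xang 65.7 q [ 0.058  0.117  1.961 -0.     1.074  0.482]
```

View pics/wrist2.png

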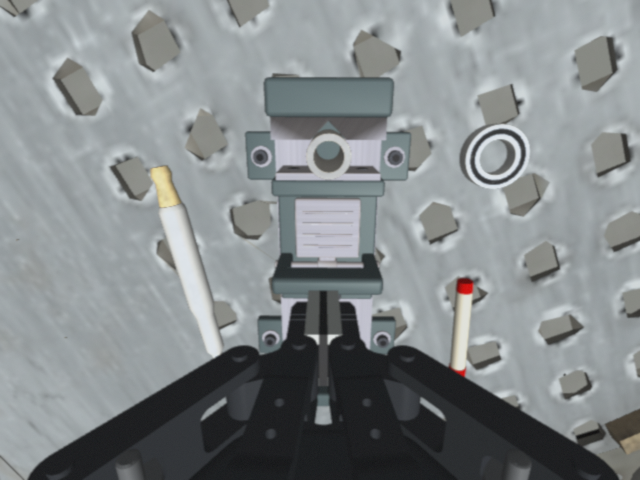

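View pics/side2.png

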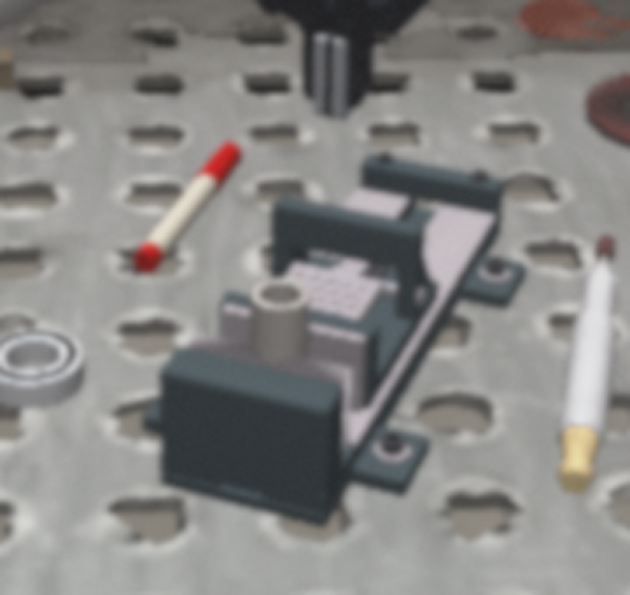

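The wrist view is square to the vice. The plate centre is at about (327,230), the bridge at (327,280), and the tool's y offset is small. The side view shows the shut fingers above and clear of everything.

Run:
```python
from st import *
from fit import *
from workcell import cams
st()
# check plate via wrist depth
s,M=st();c=cams.read_camera("wrist");T=c["T_tool_cam"]
z=c["range_z"];v,u=np.mgrid[0:480,0:640]
P=np.stack([(u-c["cx"])/c["fx"]*z,(v-c["cy"])/c["fy"]*z,z],-1)@T[:3,:3].T+T[:3,3]
print("finger tip depth pts (tool mm):",[(P[y,x]*1000).round(1).tolist() for x,y in [(312,296),(335,296),(300,310),(348,310)]])
W=P@M.T+s["tool_pos"];V=np.stack([vx,vy,vz]);L=(W-O)@V.T*1000
for n,lo,hi,b in [("plate",45,58,(280,190,380,268)),("bridge",72,84,(260,255,400,300)),("front",55,66,(265,175,395,205)),("stop",28,40,(230,290,420,345))]:
    q=comp(L,lo,hi,b,3);print(n,len(q),np.percentile(q,[2,50,98],axis=0).round(1).tolist())
```

```text
t 4.4 vice mm [-31.9   1.  142.6] F vice [-0.2 -0.1  1.3] w -0.001
toolx,y,z in vice [[-1.0, -0.004, 0.001], [-0.004, 1.0, 0.001], [-0.001, 0.001, -1.0]] xang 65.68 q [ 0.059  0.113  1.953 -0.     1.074  0.483]
t 4.4 vice mm [-31.9   1.  142.6] F vice [-0.2 -0.1  1.3] w -0.001
toolx,y,z in vice [[-1.0, -0.004, 0.001], [-0.004, 1.0, 0.001], [-0.001, 0.001, -1.0]] xang 65.68 q [ 0.059  0.113  1.953 -0.     1.074  0.483]
finger tip depth pts (tool mm): [[10.9, -4.4, -10.5], [10.4, 5.4, -9.5], [6.5, -9.3, -14.4], [6.6, 10.7, -14.6]]
plate 3751 [[-61.1, -22.1, 46.7], [-41.4, -1.3, 52.6], [-12.7, 19.8, 54.1]]
bridge 1859 [[-15.5, -35.2, 72.8], [-11.9, -1.1, 78.1], [-4.7, 32.9, 79.7]]
front 2305 [[-79.2, -34.9, 58.3], [-71.8, -1.2, 60.3], [-65.1, 32.6, 61.8]]
stop 155 [[19.0, -36.2, 30.7], [21.7, -23.5, 32.0], [24.4, -11.9, 35.7]]
```

Both cameras agree to about 1 mm: plate centre at x -41, bridge face at x -16. The finger face will have about 4 mm clearance to the bridge. Descending.

apply_moves(targets=[{"dx":0,"dy":0,"dz":0.9,"wx":0,"wy":0,"wz":0,"jaw":0},{"dx":0,"dy":0,"dz":0.9,"wx":0,"wy":0,"wz":0,"jaw":0},{"dx":0,"dy":0,"dz":0.6,"wx":0,"wy":0,"wz":0,"jaw":0},{"dx":0,"dy":0,"dz":0.4,"wx":0,"wy":0,"wz":0,"jaw":0},{"dx":0,"dy":0,"dz":0,"wx":0,"wy":0,"wz":0,"jaw":0}])

```text
time: 4.95
tool_pos: [0.5525, 0.0577, 0.057]
tcp_rot: [-2.639, -1.703, 0.001]
wrist_force: [0.4, 0.1, -0.4]
width: -0.0
```

apply_moves(targets=[{"dx":0,"dy":0,"dz":0.1,"wx":0,"wy":0,"wz":0,"jaw":0},{"dx":0,"dy":0,"dz":0.1,"wx":0,"wy":0,"wz":0,"jaw":0},{"dx":0,"dy":0,"dz":0,"wx":0,"wy":0,"wz":0,"jaw":0}])

```text
time: 5.25
tool_pos: [0.5536, 0.0578, 0.0522]
tcp_rot: [2.639, 1.703, 0.003]
wrist_force: [0.5, -1.4, -0.3]
width: 0.002
```

Run:
```python
from st import *
st()
```

```text
t 5.25 vice mm [-32.3   1.1  52.2] F vice [ 1.1  1.  -0.3] w 0.002
toolx,y,z in vice [[-1.0, -0.004, 0.001], [-0.004, 1.0, 0.002], [-0.001, 0.002, -1.0]] xang 65.67 q [0.059 0.22  2.019 0.    0.901 0.484]
```

apply_moves(targets=[{"dx":0,"dy":0,"dz":0.07,"wx":0,"wy":0,"wz":0,"jaw":0},{"dx":0,"dy":0,"dz":0.07,"wx":0,"wy":0,"wz":0,"jaw":0},{"dx":0,"dy":0,"dz":0,"wx":0,"wy":0,"wz":0,"jaw":0}])

```text
time: 5.55
tool_pos: [0.5536, 0.0578, 0.0477]
tcp_rot: [2.639, 1.703, 0.002]
wrist_force: [0.4, 1.0, 4.7]
width: -0.001
```

apply_moves(targets=[{"dx":0,"dy":0,"dz":0.07,"wx":0,"wy":0,"wz":0,"jaw":0},{"dx":0,"dy":0,"dz":0.04,"wx":0,"wy":0,"wz":0,"jaw":0},{"dx":0,"dy":0,"dz":0,"wx":0,"wy":0,"wz":0,"jaw":0}])

```text
time: 5.85
tool_pos: [0.5536, 0.0578, 0.045]
tcp_rot: [2.639, 1.703, 0.002]
wrist_force: [-1.1, -0.1, 8.3]
width: 0.001
```

Run:
```python
from st import *
st()
```

```text
t 5.85 vice mm [-32.3   1.1  45. ] F vice [ 0.5 -1.   8.3] w 0.001
toolx,y,z in vice [[-1.0, -0.004, 0.001], [-0.004, 1.0, 0.001], [-0.001, 0.001, -1.0]] xang 65.67 q [ 0.059  0.23   2.022 -0.     0.888  0.484]
```

apply_moves(targets=[{"dx":0,"dy":0,"dz":0.03,"wx":0,"wy":0,"wz":0,"jaw":0},{"dx":0,"dy":0,"dz":0,"wx":0,"wy":0,"wz":0,"jaw":0}])

```text
time: 6.05
tool_pos: [0.5537, 0.0578, 0.0449]
tcp_rot: [2.639, 1.703, 0.002]
wrist_force: [-3.3, 0.3, 12.3]
width: 0.001
```

The plate is bottomed: z held at 44.9 mm while the force rose. Next, a gentle approach to the bridge, keeping it pressed.

apply_moves(targets=[{"dx":-0.07,"dy":0,"dz":0.02,"wx":0,"wy":0,"wz":0,"jaw":0},{"dx":-0.1,"dy":0,"dz":0,"wx":0,"wy":0,"wz":0,"jaw":0},{"dx":-0.1,"dy":0,"dz":0,"wx":0,"wy":0,"wz":0,"jaw":0},{"dx":-0.1,"dy":0,"dz":0,"wx":0,"wy":0,"wz":0,"jaw":0}])

```text
time: 6.45
tool_pos: [0.5498, 0.0494, 0.0449]
tcp_rot: [-2.64, -1.702, -0.007]
wrist_force: [-3.3, 5.7, 15.2]
width: -0.006
```

Run:
```python
from st import *
from workcell import cams
st()
c=cams.read_camera("side");im=cv2.resize(c["color"][180:350,240:420,::-1],None,fx=3.5,fy=3.5,interpolation=2)
cv2.imwrite("pics/side3.png",im)
```

```text
t 6.45 vice mm [-23.    1.2  44.9] F vice [-3.8 -5.4 15.2] w -0.006
toolx,y,z in vice [[-1.0, -0.003, 0.004], [-0.003, 1.0, 0.002], [-0.004, 0.002, -1.0]] xang 65.62 q [0.043 0.221 2.034 0.004 0.884 0.466]
```

View pics/side3.png

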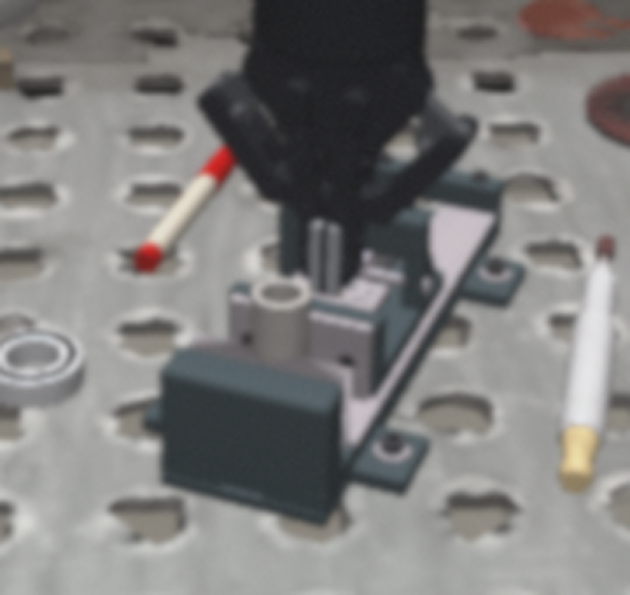

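The jaw has started to open: the front plate is off the spacer, the spacer stands at (280,320) in the crop, and the finger is in the well. Continuing, with the plate still pressed at 15 N.

apply_moves(targets=[{"dx":-0.15,"dy":0,"dz":0,"wx":0,"wy":0,"wz":0,"jaw":0},{"dx":-0.2,"dy":0,"dz":0,"wx":0,"wy":0,"wz":0,"jaw":0},{"dx":-0.25,"dy":0,"dz":0,"wx":0,"wy":0,"wz":0,"jaw":0},{"dx":-0.25,"dy":0,"dz":0,"wx":0,"wy":0,"wz":0,"jaw":0},{"dx":-0.25,"dy":0,"dz":0,"wx":0,"wy":0,"wz":0,"jaw":0}])

```text
time: 7.0
tool_pos: [0.5362, 0.0192, 0.0449]
tcp_rot: [-2.64, -1.702, -0.007]
wrist_force: [-2.9, 7.4, 15.5]
width: -0.002
```

Run:
```python
from st import *
st()
```

```text
t 7.0 vice mm [10.1  1.3 44.9] F vice [-5.5 -5.7 15.5] w -0.002
toolx,y,z in vice [[-1.0, -0.003, 0.004], [-0.003, 1.0, 0.002], [-0.004, 0.002, -1.0]] xang 65.62 q [-0.013  0.195  2.066  0.004  0.878  0.41 ]
```

apply_moves(targets=[{"dx":-0.25,"dy":0,"dz":0,"wx":0,"wy":0,"wz":0,"jaw":0},{"dx":-0.25,"dy":0,"dz":0,"wx":0,"wy":0,"wz":0,"jaw":0},{"dx":-0.25,"dy":0,"dz":0,"wx":0,"wy":0,"wz":0,"jaw":0},{"dx":-0.2,"dy":0,"dz":0,"wx":0,"wy":0,"wz":0,"jaw":0},{"dx":-0.15,"dy":0,"dz":0,"wx":0,"wy":0,"wz":0,"jaw":0}])

```text
time: 7.5
tool_pos: [0.5223, -0.0113, 0.0448]
tcp_rot: [-2.64, -1.701, -0.005]
wrist_force: [-4.2, 6.0, 16.9]
width: -0.004
```

apply_moves(targets=[{"dx":-0.1,"dy":0,"dz":0,"wx":0,"wy":0,"wz":0,"jaw":0},{"dx":-0.1,"dy":0,"dz":0,"wx":0,"wy":0,"wz":0,"jaw":0},{"dx":-0.1,"dy":0,"dz":0,"wx":0,"wy":0,"wz":0,"jaw":0}])

```text
time: 7.8
tool_pos: [0.5186, -0.0193, 0.0448]
tcp_rot: [-2.64, -1.702, -0.005]
wrist_force: [-3.4, 8.1, 17.2]
width: 0.003
```

Run:
```python
from st import *
st()
```

```text
t 7.8 vice mm [52.4  1.3 44.8] F vice [-5.9 -6.4 17.2] w 0.003
toolx,y,z in vice [[-1.0, -0.003, 0.003], [-0.003, 1.0, 0.001], [-0.003, 0.001, -1.0]] xang 65.61 q [-0.087  0.165  2.102  0.004  0.872  0.336]
```

apply_moves(targets=[{"dx":-0.1,"dy":0,"dz":0,"wx":0,"wy":0,"wz":0,"jaw":0},{"dx":-0.1,"dy":0,"dz":0,"wx":0,"wy":0,"wz":0,"jaw":0},{"dx":-0.1,"dy":0,"dz":0,"wx":0,"wy":0,"wz":0,"jaw":0}])

```text
time: 8.1
tool_pos: [0.5166, -0.027, 0.0449]
tcp_rot: [2.641, 1.701, 0.011]
wrist_force: [1.3, 8.6, 11.5]
width: -0.001
```

Run:
```python
from st import *
st()
```

```text
t 8.1 vice mm [60.3  2.7 44.9] F vice [-8.3 -2.4 11.5] w -0.001
toolx,y,z in vice [[-1.0, -0.002, 0.005], [-0.002, 1.0, 0.004], [-0.005, 0.004, -1.0]] xang 65.58 q [-0.103  0.16   2.108  0.005  0.868  0.32 ]
```

apply_moves(targets=[{"dx":-0.07,"dy":0,"dz":0.02,"wx":0,"wy":0,"wz":0,"jaw":0},{"dx":0,"dy":0,"dz":0,"wx":0,"wy":0,"wz":0,"jaw":0}])

```text
time: 8.3
tool_pos: [0.5164, -0.0282, 0.0448]
tcp_rot: [-2.642, -1.7, -0.013]
wrist_force: [1.2, 12.1, 14.5]
width: -0.005
```

Run:
```python
from st import *
from workcell import cams
st()
c=cams.read_camera("side");im=cv2.resize(c["color"][180:350,240:420,::-1],None,fx=3.5,fy=3.5,interpolation=2)
cv2.imwrite("pics/side4.png",im)
```

```text
t 8.3 vice mm [61.4  2.9 44.8] F vice [-11.5  -4.   14.5] w -0.005
toolx,y,z in vice [[-1.0, -0.001, 0.007], [-0.001, 1.0, 0.005], [-0.007, 0.005, -1.0]] xang 65.53 q [-0.106  0.159  2.109  0.007  0.866  0.316]
```

View pics/side4.png

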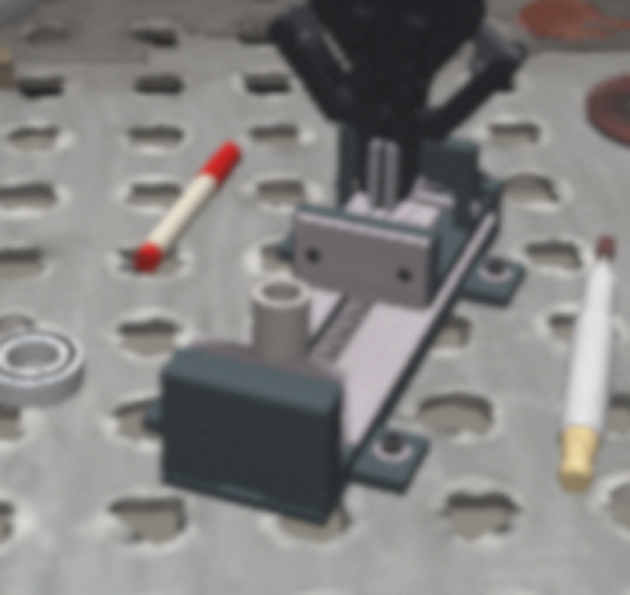

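The side view shows the jaw right back by the end stop, and the spacer upright. I'll push slightly further to confirm the force rises without motion.

apply_moves(targets=[{"dx":-0.07,"dy":0,"dz":0,"wx":0,"wy":0,"wz":0,"jaw":0},{"dx":0,"dy":0,"dz":0,"wx":0,"wy":0,"wz":0,"jaw":0}])

```text
time: 8.55
tool_pos: [0.5164, -0.0282, 0.0448]
tcp_rot: [-2.641, -1.698, -0.018]
wrist_force: [4.3, 20.6, 12.2]
width: 0.003
```

Run:
```python
from st import *
from workcell import cams
st()
c=cams.read_camera("top");im=cv2.resize(c["color"][200:340,235:415,::-1],None,fx=4,fy=4,interpolation=2)
cv2.imwrite("pics/top5.png",im)
```

```text
t 8.55 vice mm [61.4  3.  44.8] F vice [-20.5  -4.6  12.2] w 0.003
toolx,y,z in vice [[-1.0, -0.0, 0.011], [-0.0, 1.0, 0.005], [-0.011, 0.005, -1.0]] xang 65.48 q [-0.108  0.158  2.11   0.011  0.865  0.312]
```

View pics/top5.png

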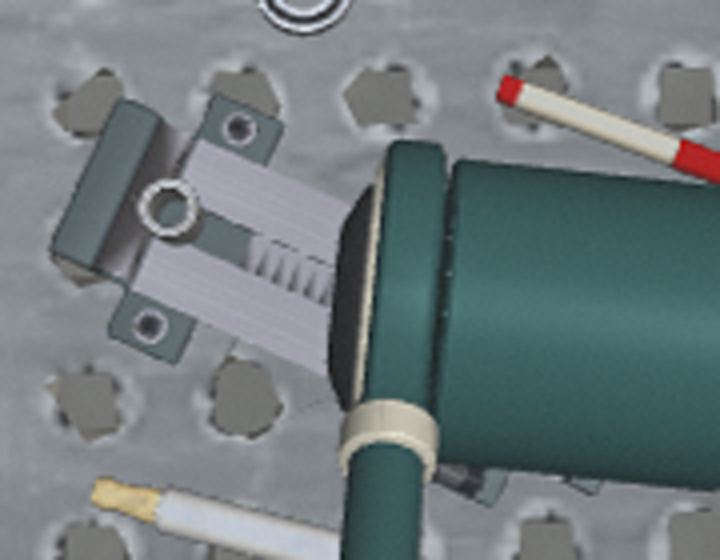

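The force rose from 11.5 to 20.5 N with no motion (x stayed at 61.4 mm, expected about 61.3), so the jaw is at the end stop. I'll ease the push partly, then lift straight up so the jaw isn't dragged closed.

apply_moves(targets=[{"dx":0.07,"dy":0,"dz":0,"wx":0,"wy":0,"wz":0,"jaw":0},{"dx":0,"dy":0,"dz":-0.1,"wx":0,"wy":0,"wz":0,"jaw":0},{"dx":0,"dy":0,"dz":-0.1,"wx":0,"wy":0,"wz":0,"jaw":0},{"dx":0,"dy":0,"dz":-0.1,"wx":0,"wy":0,"wz":0,"jaw":0},{"dx":0,"dy":0,"dz":-0.1,"wx":0,"wy":0,"wz":0,"jaw":0}])

```text
time: 9.1
tool_pos: [0.515, -0.0277, 0.0534]
tcp_rot: [-2.64, -1.7, -0.011]
wrist_force: [9.3, 12.9, -10.6]
width: 0.006
```

Run:
```python
from st import *
st()
```

```text
t 9.1 vice mm [61.5  1.5 53.4] F vice [-15.6   3.1 -10.6] w 0.006
toolx,y,z in vice [[-1.0, -0.002, 0.007], [-0.002, 1.0, 0.003], [-0.007, 0.003, -1.0]] xang 65.55 q [-0.106  0.145  2.106  0.007  0.886  0.316]
```

The fingertip is above the plate's rest height (53.4 mm against 52), and the remaining load is only rubbing on the bridge. I'll back off the bridge, then rise.

apply_moves(targets=[{"dx":0.1,"dy":0,"dz":-0.05,"wx":0,"wy":0,"wz":0,"jaw":0},{"dx":0.15,"dy":0,"dz":-0.05,"wx":0,"wy":0,"wz":0,"jaw":0},{"dx":0.05,"dy":0,"dz":-0.1,"wx":0,"wy":0,"wz":0,"jaw":0},{"dx":0,"dy":0,"dz":0,"wx":0,"wy":0,"wz":0,"jaw":0}])

```text
time: 9.5
tool_pos: [0.5166, -0.0226, 0.06]
tcp_rot: [2.639, 1.703, 0.0]
wrist_force: [-0.5, 0.4, -0.3]
width: 0.001
```

Run:
```python
from st import *
st()
```

```text
t 9.5 vice mm [56.3  0.8 60. ] F vice [-0.2 -0.6 -0.3] w 0.001
toolx,y,z in vice [[-1.0, -0.004, -0.0], [-0.004, 1.0, 0.0], [0.0, 0.0, -1.0]] xang 65.68 q [-0.092  0.141  2.096 -0.     0.904  0.333]
```

Free of contact. Raising now, then moving aside so the top camera can see.

apply_moves(targets=[{"dx":0,"dy":0,"dz":-0.5,"wx":0,"wy":0,"wz":0,"jaw":0},{"dx":0,"dy":0,"dz":-1,"wx":0,"wy":0,"wz":0,"jaw":0},{"dx":0,"dy":0,"dz":-1,"wx":0,"wy":0,"wz":0,"jaw":0},{"dx":0,"dy":0,"dz":-1,"wx":0,"wy":0,"wz":0,"jaw":0},{"dx":0,"dy":0,"dz":-1,"wx":0,"wy":0,"wz":0,"jaw":0}])

```text
time: 10.0
tool_pos: [0.5159, -0.023, 0.1957]
tcp_rot: [-2.64, -1.703, 0.001]
wrist_force: [-0.8, 0.2, -0.9]
width: -0.004
```

apply_moves(targets=[{"dx":-1,"dy":0,"dz":0,"wx":0,"wy":0,"wz":0,"jaw":0},{"dx":-1,"dy":0,"dz":0,"wx":0,"wy":0,"wz":0,"jaw":0},{"dx":-1,"dy":0,"dz":0,"wx":0,"wy":0,"wz":0,"jaw":0},{"dx":-1,"dy":0,"dz":0,"wx":0,"wy":0,"wz":0,"jaw":0},{"dx":-1,"dy":0,"dz":0,"wx":0,"wy":0,"wz":0,"jaw":0}])

```text
time: 10.5
tool_pos: [0.4536, -0.1605, 0.1947]
tcp_rot: [2.64, 1.703, -0.0]
wrist_force: [0.6, -0.7, -0.2]
width: -0.002
```

apply_moves(targets=[{"dx":-1,"dy":0,"dz":0,"wx":0,"wy":0,"wz":0,"jaw":0},{"dx":-1,"dy":0,"dz":0,"wx":0,"wy":0,"wz":0,"jaw":0},{"dx":0,"dy":0,"dz":0,"wx":0,"wy":0,"wz":0,"jaw":0}])

```text
time: 10.8
tool_pos: [0.4283, -0.2167, 0.1947]
tcp_rot: [2.642, 1.698, -0.002]
wrist_force: [-0.6, 0.6, 0.6]
width: -0.001
```

Run:
```python
from fit import *
from st import *
from workcell import cams
st()
c=cams.read_camera("top");P=cloud(c);V=np.stack([vx,vy,vz]);L=(P-O)@V.T*1000
cv2.imwrite("pics/top6.png",cv2.resize(c["color"][170:360,235:440,::-1],None,fx=3.5,fy=3.1,interpolation=2))
P0=np.load("pics/top.npz")["P"];L0=(P0-O)@V.T*1000
B=(235,180,440,350)
def band(L,lo,hi,xr,yr):
    m=(L[...,2]>lo)&(L[...,2]<hi)&(L[...,0]>xr[0])&(L[...,0]<xr[1])&(abs(L[...,1])<yr);return L[m]
for n,lo,hi,x0,x1,x2,x3 in [("bridge",70,84,-22,0,66,92),("front",56,66,-85,-60,5,30),("plate",48,58,-61,-18,25,68),("stop",30,38,112,135,112,135)]:
    for nm,LL,a,b in (("before",L0,x0,x1),("after",L,x2,x3)):
        q=band(LL,lo,hi,(a),0) if 0 else band(LL,lo,hi,(a,b),30);print(n,nm,len(q),np.median(q,0).round(1) if len(q) else None)
for nm,LL in (("before",L0),("after",L)):
    q=band(LL,74,92,(-110,-75),20);print("spacer",nm,len(q),q.mean(0).round(1))
for n,b in [("grinder",(245,315,375,360)),("marker",(355,212,432,252)),("bearing",(295,180,328,210))]:
    for nm,PP in(("before",P0),("after",P)):
        m=(PP[...,2]>.009)&(PP[...,2]<.03);q=PP[b[1]:b[3],b[0]:b[2]][m[b[1]:b[3],b[0]:b[2]]];print(n,nm,len(q),(q.mean(0)*1000).round(1))
c=cams.read_camera("side");cv2.imwrite("pics/side6.png",cv2.resize(c["color"][180:350,220:430,::-1],None,fx=3.5,fy=3.5,interpolation=2))
```

```text
t 10.8 vice mm [269.5   1.1 194.7] F vice [-0.3 -0.8  0.6] w -0.001
toolx,y,z in vice [[-1.0, 0.0, -0.001], [0.0, 1.0, -0.0], [0.001, -0.0, -1.0]] xang 65.44 q [-5.190e-01 -8.300e-02  2.050e+00 -2.000e-03  1.175e+00 -9.000e-02]
bridge before 247 [-9.6 -0.2 79.1]
bridge after 253 [77.9  0.6 78.7]
front before 310 [-72.1  -0.2  61.2]
front after 301 [15.9 -0.4 61. ]
plate before 581 [-40.3  -0.4  53.6]
plate after 596 [47.1 -0.4 53.4]
stop before 230 [1.225e+02 1.000e-01 3.480e+01]
stop after 228 [122.3  -0.8  34.9]
spacer before 104 [-91.6  -0.   83.1]
spacer after 101 [-89.9   0.   82.4]
grinder before 1217 [434.6  48.7  18.3]
grinder after 1196 [434.2  50.6  18.3]
marker before 509 [613.4 -98.2  14.4]
marker after 513 [613.3 -98.3  14.3]
bearing before 359 [688.1  54.5  15.2]
bearing after 355 [688.   54.3  15.3]
```

View pics/top6.png

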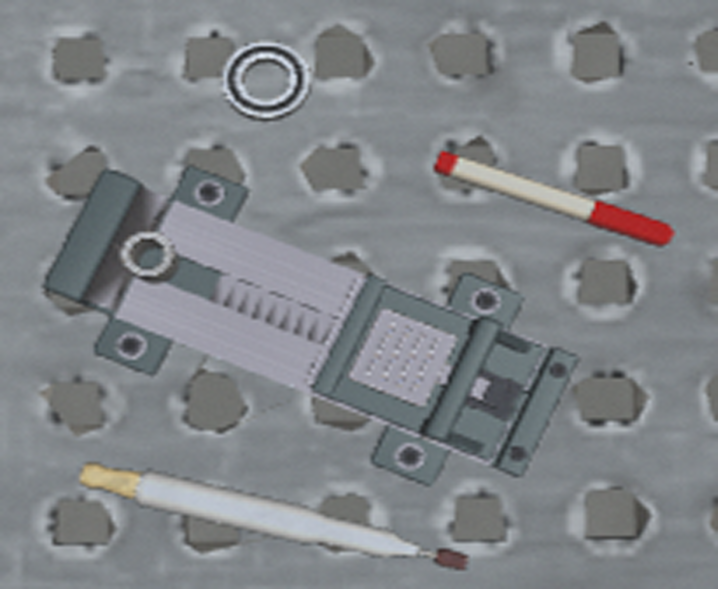

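View pics/side6.png

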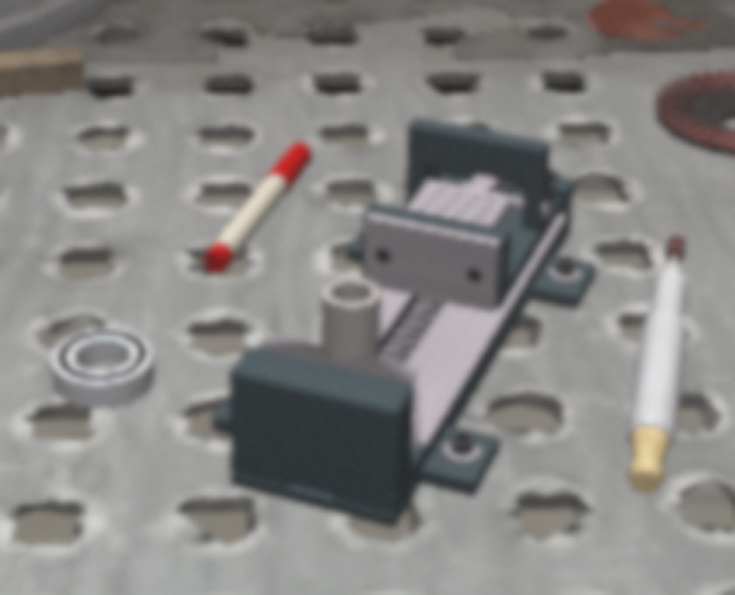

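The top and side views show the jaw at the stop, the plate up, and the spacer upright in the V. The grinder and spacer means differ by about 2 mm from before. I'll compare the images directly to see whether that is noise.

Run:
```python
from st import *
from workcell import cams
A=np.load("pics/top.npz");im0=A["im"];c=cams.read_camera("top");im=c["color"][:,:,::-1]
g0,g=[cv2.cvtColor(np.ascontiguousarray(i),cv2.COLOR_BGR2GRAY).astype(np.float32) for i in(im0,im)]
d=abs(g0-g)
for n,(a,b,e,f) in {"grinder":(252,314,372,358),"marker":(355,212,432,252),"bearing":(295,178,328,212),"spacer":(267,243,288,262),"fixed":(247,224,268,268)}.items():
    sh=cv2.phaseCorrelate(g0[b:f,a:e].copy(),g[b:f,a:e].copy());print(n,"mean diff",d[b:f,a:e].mean().round(2),"max",d[b:f,a:e].max(),"shift px",np.round(sh[0],3),round(sh[1],2))
V=np.stack([vx,vy,vz]);P=cloud(c)
for nm,PP in (("before",A["P"]),("after",P)):
    L=(PP-O)@V.T*1000
    m=(L[...,2]>78)&(L[...,2]<88)&(abs(L[...,0]+90)<17)&(abs(L[...,1])<17);q=L[m];(x,y),r=cv2.minEnclosingCircle(q[:,:2].astype(np.float32));
    from scipy.optimize import least_squares
    f=np.linalg.lstsq(np.c_[2*q[:,:2],np.ones(len(q))],(q[:,:2]**2).sum(1),rcond=None)[0]
    print(nm,len(q),"circle fit",f[:2].round(2),"top z",np.median(q[:,2]).round(1))
o=np.hstack([cv2.resize(i[238:268,250:300],None,fx=7.5,fy=7.5,interpolation=2) for i in (im0,im)]);cv2.imwrite("pics/cmp.png",o)
```

```text
grinder mean diff 2.69 max 85.0 shift px [-0.037  0.579] 0.88
marker mean diff 2.38 max 9.0 shift px [-0.009 -0.041] 0.97
bearing mean diff 2.57 max 8.0 shift px [ 0.001 -0.01 ] 0.98
spacer mean diff 17.85 max 106.0 shift px [0.923 0.339] 0.92
fixed mean diff 2.38 max 9.0 shift px [-0.026  0.441] 1.0
before 102 circle fit [-91.77  -0.18] top z 83.3
after 93 circle fit [-9.006e+01 -1.000e-02] top z 83.4
```

View pics/cmp.png

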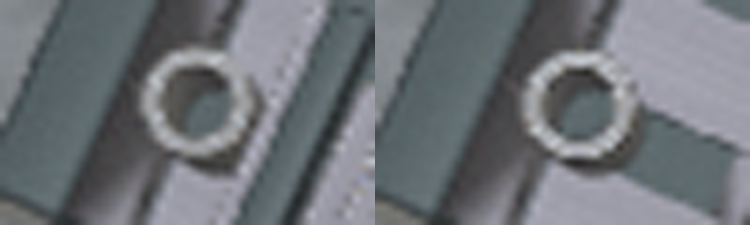

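The marker, bearing and fixed jaw are unchanged at noise level. The spacer's top sits 1.7 mm off the V compared with before. I'll check that it is upright and still, and where in the grinder box the pixels differ.

Run:
```python
from st import *
from workcell import cams
A=np.load("pics/top.npz");im0=A["im"].astype(int);c=cams.read_camera("top")
d=abs(im0-c["color"][:,:,::-1].astype(int)).max(2)
y,x=np.where(d[314:358,252:372]>20);print("grinder box diffs:",len(x),[(a+252,b+314) for a,b in zip(x,y)][:12])
s0=cv2.imread("pics/side0.png");c=cams.read_camera("side");s=c["color"][:,:,::-1]
P=cloud(c);V=np.stack([vx,vy,vz]);L=(P-O)@V.T*1000
m=(L[...,2]>25)&(L[...,2]<84)&(abs(L[...,0]+90)<18)&(abs(L[...,1])<13)
m[:, :]&=True
for lo,hi in [(62,66),(66,70),(70,74),(74,78),(78,81)]:
    q=L[m&(L[...,2]>lo)&(L[...,2]<hi)];q=q[(q[:,0]>-108)]
    print(lo,len(q),np.median(q,0).round(1),np.percentile(q[:,1],[3,97]).round(1),"xmin",np.percentile(q[:,0],5).round(1))
o=np.hstack([cv2.resize(np.ascontiguousarray(i[250:300,290:350]),None,fx=6,fy=6,interpolation=2) for i in (s0,s)]);cv2.imwrite("pics/cmp2.png",o)
np.save("pics/s.npy",s)
st()
```

```text
grinder box diffs: 19 [(np.int64(364), np.int64(314)), (np.int64(365), np.int64(314)), (np.int64(366), np.int64(314)), (np.int64(367), np.int64(314)), (np.int64(368), np.int64(314)), (np.int64(369), np.int64(314)), (np.int64(370), np.int64(314)), (np.int64(371), np.int64(314)), (np.int64(366), np.int64(315)), (np.int64(367), np.int64(315)), (np.int64(368), np.int64(315)), (np.int64(369), np.int64(315))]
62 38 [-100.5   -4.2   63.9] [-12.4   8. ] xmin -104.1
66 37 [-100.5   -4.    68.2] [-12.4   7.8] xmin -103.7
70 43 [-99.4  -3.3  72. ] [-12.4   7.4] xmin -103.3
74 65 [-97.6  -1.6  76.3] [-12.5   7.7] xmin -102.7
78 51 [-94.4  -0.9  79.6] [-12.5   8.3] xmin -102.5
t 11.05 vice mm [265.7   1.3 194.6] F vice [-0.  -0.3 -0. ] w -0.002
toolx,y,z in vice [[-1.0, -0.004, 0.0], [-0.004, 1.0, -0.0], [-0.0, -0.0, -1.0]] xang 65.7 q [-0.513 -0.083  2.05   0.     1.175 -0.089]
```

View pics/cmp2.png

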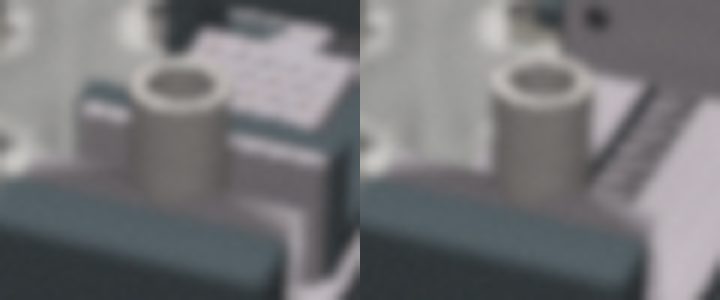

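The spacer's sides are vertical and its top height is unchanged (83.3 to 83.4 mm). The grinder-box differences are only at the vice's own corner, where the jaw now stands. The arm is clear and still, so I'm handing in.

```bash
python3 -c "
from workcell import job
print(job.finish_job())"
```

```text
the job is handed in; nothing more can be done
None
```

The vice is open: the jaw is at the end stop, the plate is up again, and the spacer still stands in the fixed jaw. I handed the job in at about 11 s of the 32 s.

**How it went:** With the gripper shut, I pressed the release plate down until it bottomed at 44.9 mm, holding it with 11–17 N. I then pushed the bridge back until the push force rose from 11.5 to 20.5 N with no further motion. After easing the push I lifted straight up, backed off the bridge and moved the arm clear.

**Last checks:**
- **Jaw:** it travelled about 87.5–88 mm, against 88 mm nominal.
- **Plate:** its top reads 53.4 mm, against 53.6 mm at the start, so it is fully up.
- **Marker and bearing:** no movement beyond image noise.
- **Grinder:** its depth average disagreed by about 2 mm. In the direct image comparison, the differing pixels I listed were all at the vice's own corner, so I take the grinder as unmoved.
- **Spacer:** it looks upright at the same height, but it is about 1.7 mm further from the V groove than at the start. I left it there rather than risk nudging it.

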